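Load the analyser rack in reverse order

ROBOT

A 6-joint arm with a two-finger parallel gripper is mounted at the origin on the work surface. World frame = base frame: x ahead of the robot, y to its left, z up, the work surface at z = 0. Lengths are in m, angles in degrees, forces in N, time in s.
With the tool pointing down it reaches from about 0.35 to 0.875 m from the base axis. Payload 4.2 kg.
Tool frame: the origin (TCP) lies on the centre line of the jaws, within the pads' length; the fingertips stand 8 mm ahead of it and the grasp point (between the pads) lies 11 mm behind it; z points along the fingers, y is the direction in which the jaws open and shut (so a half turn about z gives the same grasp; the last joint's range is limited). The gripper opens to 87 mm and grips with 3 to 60 N. Pads are 19 mm wide; open, the fingers measure 117 mm over their backs; the gripper's body (75 mm by 190 mm) begins 51 mm behind the grasp point.
Start: joints at [80.821, 22.042, 0.453, 0, -68.411, -14.817], TCP at [0.254, 0.571, 0.231] pointing down, gripper open.
Joint ranges: [-179.83, 179.83], [-69.29, 118.12], [-61.27, 80.66], [-181.25, 117.63], [-171.15, -9.14], [-177.46, 177.46]. Speed limits (degrees/s): [159.86, 159.86, 180, 180, 180, 180].

INTERFACE

Orientations are given as a 3x3 rotation matrix whose columns are the frame's x, y, z axes.
In Python, from station import sense, capture, finish_job, recognise gives the robot as it stands.
- The arm moves only by the tool apply_moves, never from a script. Its argument "plan" is a list that holds one entry, the list of rows, each a list of 7 numbers: the opening in per cent of the stroke, from 0 (shut) to 100 (fully open), then the shift along the world's x, y, z in units of 25 mm (1.0 is 25 mm), then the turn, a rotation vector about the world's x, y, z in rad. A call has 1 to 12 rows; each row shifts and turns the pose as measured when the row begins; what a row does not reach is not made up. A row lasts 1/12 s, in which the tool goes at most 41.7 mm and 7.16 degrees, less where a joint would pass 70% of its speed; a pose out of reach is approached as far as the arm can. A call is refused whole if a number of a shift passes 1 or a number of a turn 0.125, either way. A call with a gripper value outside its range is refused whole. The fingers move at their own pace and stop on an object; the grip force is fixed at half the most. Time passes only in rows, so rows that do not move let the fingers close. It gives the time, the measured TCP pose, the force and the opening at its end, in the units of the state.
- sense(): the state, without advancing time (a new reading comes with each control period).
- capture(name): name is "side" or "top"; returns a dict with "pixels" (384x512x3 uint8, red, green, blue), "depth" (384x512 float32, m along the optical axis (not along the pixel's ray), 0 where there is no reading), "mtx" (3x3 intrinsics, pixels), "distortion" ([k1, k2, p1, p2, k3] as OpenCV has them; the pictures are not rectified), "R" (3x3) and "t" (3): a world point X has camera coordinates R X + t. Camera axes: x right, y down, z forward; pixel columns grow to the right and rows downward; lengths in m; the calibration is good to about 2 mm. A picture is of the moment at which its call begins.
- finish_job(): hands the job in, once; it reports no verdict.
Trained networks look in a picture, given as the dict that the camera call returned (one of the last four; its "shot" number tells which), for a name from the list of things; names that differ only in an ending like _2 or _b are one class to them, and where a whole thing is asked for, a point or a joint stands for the part that bears it (a point fixed in the world has none). Each returns a list of dicts, best first, with "score" (0 to 1); they miss things now and then, are a little off and sometimes report something else, mostly with a low value. They report only what shows in the picture. A call takes as long as a camera call.
- recognise(label, picture): "at" ([x, y, z] in m, in the coordinates of the camera as it stood for that picture, good to about 4 mm: the middle of the surface that is visible of it).
The state is a dict: "time_s": time; "joints": joint angles; "joint_velocities": joint speeds; "effort": joint torques, N m; "tcp_pos": TCP position; "ee_rot": TCP orientation; "wrist_force": force on the tool from outside, world axes, zero at the start; "moment": the same for the moment, N m; "gripper_width": opening from 0.0 (shut) to 1.0 (fully open).
Only numpy, scipy, OpenCV 4.12 (cv2) and the standard library are available. Lean on these libraries where they do the work, as an engineer would, in place of code of your own. Each camera call takes 0.05 s, during which the arm holds its last target.

TASK

Move the four sample containers, one by one, from the rubber sleeves of the old grey rack into the four compartments of the empty steel rack, in reverse order: the one nearest the finger tab of the old rack goes into the compartment farthest from the finger tab of the steel rack, and so on, one to each compartment. Stand each upright on the compartment's floor, without ever tipping one over, and let go of all of them.

Things in the scene. Friction and masses are not known exactly. Their poses are not given: they have to be found in the camera images.
- old_rack: Old rack, fixed: a grey plastic plate, 236 (x) x 66 (y) mm, 8 mm thick, carrying a row of four black rubber sleeves in shuffled order, each with its container; places centred at x = -87, -29, 29, 87 mm, y = 0. A finger tab 34 mm wide sticks out 32 mm at its +x end (the end away from the robot). Origin: centre of its underside, on the bench; x along the row to the tab, z up. Either rack may be left or right of the robot.
- new_rack: Empty dark steel rack, fixed: an open tray 236 (x) x 62 (y) mm, 18 mm high, walls and floor 4 mm, split by three walls into a row of four compartments 54 x 54 mm inside; places centred at x = -87, -29, 29, 87 mm, y = 0. A finger tab 34 mm wide sticks out 32 mm at its +x end (the end away from the robot). Origin: centre of its underside, on the bench; x along the row to the tab, z up.
- tube: Slim clear tube with a paper band and a white cap as wide as itself: 26 mm diameter, 96 mm tall, straight-sided all the way up, 30 to 65 g. Origin: centre of its underside; z points up through its cap. Loose, upright at the start; round, so its yaw means nothing.
- vial: Amber glass vial: body 30 mm diameter and 55 mm high, then a narrow neck (18 mm diameter) and a 22 mm diameter metal cap from 63 to 75 mm, 35 to 70 g. Origin: centre of its underside; z points up through its cap. Loose, upright at the start; round, so its yaw means nothing.
- bottle: White plastic dropper bottle: body 34 mm diameter and 60 mm high, then a conical shoulder and a thin 12 mm diameter spout from 70 to 86 mm, 40 to 85 g. Origin: centre of its underside; z points up through its cap. Loose, upright at the start; round, so its yaw means nothing.
- jar: Squat white jar with a paper band: 35 mm diameter, with a 36 mm diameter lid from 50 mm to its top at 66 mm, 40 to 85 g. Origin: centre of its underside; z points up through its cap. Loose, upright at the start; round, so its yaw means nothing.
- tube_sleeve: Fixed black rubber sleeve of the old rack in which the tube stands at the start: a 54 x 54 mm block, 17 mm high, with a square 34 mm opening (its floor is 3 mm thick). It stays behind, empty, and so marks where the tube came from. Origin: centre of its underside (8 mm above the bench); axes as the old rack's.
- vial_sleeve: Fixed black rubber sleeve of the old rack in which the vial stands at the start: a 54 x 54 mm block, 17 mm high, with a square 38 mm opening (its floor is 3 mm thick). It stays behind, empty, and so marks where the vial came from. Origin: centre of its underside (8 mm above the bench); axes as the old rack's.
- bottle_sleeve: Fixed black rubber sleeve of the old rack in which the bottle stands at the start: a 54 x 54 mm block, 17 mm high, with a square 42 mm opening (its floor is 3 mm thick). It stays behind, empty, and so marks where the bottle came from. Origin: centre of its underside (8 mm above the bench); axes as the old rack's.
- jar_sleeve: Fixed black rubber sleeve of the old rack in which the jar stands at the start: a 54 x 54 mm block, 17 mm high, with a square 44 mm opening (its floor is 3 mm thick). It stays behind, empty, and so marks where the jar came from. Origin: centre of its underside (8 mm above the bench); axes as the old rack's.

How it is judged:
By the outcome, as a careful person would: the job done as asked, in the order asked, and still so for the second after the job is handed in, with the robot touching nothing.
It also fails if it takes over 112 s, if anything falls off the work surface, if the arm or the gripper's body presses on something with over 40 N, if the wrist force passes 120 N, or if a joint passes its speed limit or range.

## Working session

There is one attempt and no reset: what is moved stays moved. The work goes in short steps, Python scripts to look and compute and a tool call to move; the robot and the scene stay as the last step left them, time stands still between calls to the robot, and variables do not carry over. Pictures are saved under pics/ and viewed, and the job is handed in when it is done.

Besides the shell and the picture viewer there is one more tool, called after "Call:" by a JSON object that holds its "op" and its "data", one argument or row to a line. apply_moves: Moves the arm, as the interface text tells. Its arguments: {"type":"object","properties":{"plan":{"type":"array","items":{"type":"array","items":{"type":"array","items":{"type":"number"}}}}},"required":["plan"]}

```bash
ls; mkdir -p pics
cat > h.py <<'E'
import numpy as np, cv2, json
from station import sense, capture, finish_job, recognise
def save(p,n): cv2.imwrite('pics/'+n,cv2.cvtColor(p["pixels"],cv2.COLOR_RGB2BGR))
def toworld(p,c): return np.array(p["R"]).T@(np.array(c)-np.array(p["t"]))
def pix(p,X):
    r,_=cv2.projectPoints(np.array(X,float).reshape(-1,3),cv2.Rodrigues(np.array(p["R"],float))[0],np.array(p["t"],float),np.array(p["mtx"],float),np.array(p["distortion"],float)); return r.reshape(-1,2)
def cloud(p):
    d=p["depth"];v,u=np.nonzero(d>0)
    q=cv2.undistortPoints(np.stack([u,v],1).astype(np.float64).reshape(-1,1,2),np.array(p["mtx"],float),np.array(p["distortion"],float)).reshape(-1,2)
    z=d[v,u]; C=np.c_[q*z[:,None],z]
    W=(C-np.array(p["t"]))@np.array(p["R"]); out=np.full(d.shape+(3,),np.nan); out[v,u]=W; return out
NAMES="old_rack new_rack tube vial bottle jar tube_sleeve vial_sleeve bottle_sleeve jar_sleeve".split()
E
python3 - <<'E'
from h import *
s=sense();print({k:np.round(v,3).tolist() for k,v in s.items()})
for c in("top","side"):
    p=capture(c);save(p,c+"0.png");np.savez(c+"0.npz",**{k:p[k] for k in("pixels","depth","mtx","distortion","R","t")})
    for n in NAMES:
        for r in recognise(n,p)[:2]: 
            w=toworld(p,r["at"]);print(c,n,round(r["score"],2),w.round(4),pix(p,w).round())
print(sense()["time_s"])
E
```

```text
pics
{'time_s': 0.0, 'joints': [80.821, 22.091, 0.381, -0.03, -68.411, -14.819], 'joint_velocities': [-0.018, 0.083, -0.013, 0.033, -0.114, -0.022], 'effort': [0.0, -39.067, 18.741, 4.22, 0.011, -0.0], 'tcp_pos': [0.254, 0.57, 0.229], 'ee_rot': [[0.913, -0.407, -0.001], [-0.407, -0.913, -0.002], [0.0, 0.002, -1.0]], 'wrist_force': [0.583, -0.192, 0.637], 'moment': [-0.044, 0.043, 0.022], 'gripper_width': 0.999}
top old_rack 0.59 [0.5851 0.1181 0.0078] [[192. 168.]]
top new_rack 0.86 [ 5.192e-01 -1.967e-01  3.000e-04] [[340. 196.]]
top tube 0.73 [0.4725 0.1223 0.1077] [[180. 218.]]
top tube 0.67 [0.5215 0.131  0.0256] [[184. 197.]]
top vial 0.82 [0.5255 0.1272 0.0644] [[182. 193.]]
top bottle 0.89 [0.5835 0.1313 0.0735] [[179. 163.]]
top jar 0.85 [0.6382 0.1393 0.076 ] [[175. 136.]]
top tube_sleeve 0.78 [0.4696 0.1294 0.0236] [[185. 222.]]
top vial_sleeve 0.71 [0.5222 0.1311 0.0215] [[185. 197.]]
top bottle_sleeve 0.85 [0.5736 0.1333 0.0258] [[183. 172.]]
top jar_sleeve 0.89 [0.6275 0.1315 0.0221] [[185. 148.]]
side old_rack 0.8 [0.578  0.1094 0.0037] [[252. 180.]]
side new_rack 0.67 [ 0.5071 -0.1941  0.0033] [[242. 267.]]
side new_rack 0.62 [0.526  0.1288 0.0535] [[229. 160.]]
side tube 0.75 [0.4677 0.1279 0.0624] [[204. 159.]]
side bottle 0.75 [0.5836 0.1281 0.055 ] [[252. 157.]]
side jar 0.56 [0.6347 0.131  0.0542] [[272. 155.]]
side vial_sleeve 0.58 [0.5165 0.1163 0.0193] [[226. 175.]]
side bottle_sleeve 0.78 [0.5743 0.1157 0.014 ] [[250. 175.]]
side jar_sleeve 0.47 [0.6353 0.1166 0.0199] [[274. 170.]]
1.1
```

View pictures.

View pics/top0.png

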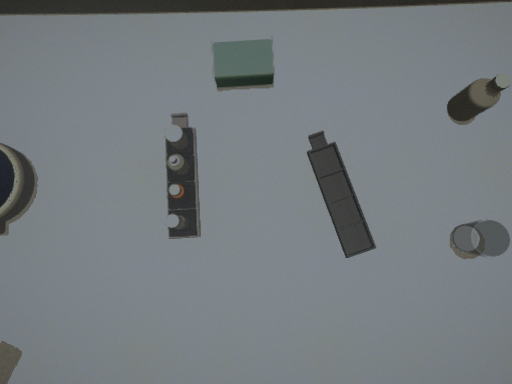

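View pics/side0.png

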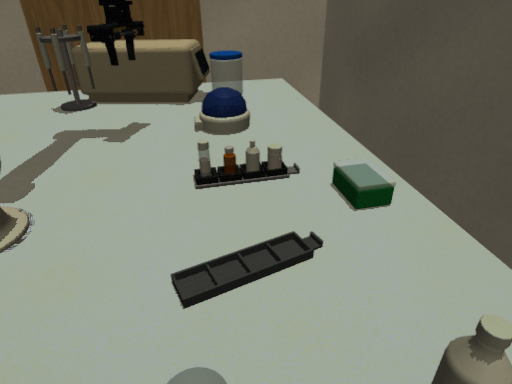

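Run:
```python
from h import *
from scipy.spatial import cKDTree
for c in("top","side"):
    p=np.load(c+"0.npz");W=cloud(p);P=W[np.isfinite(W[...,0])]
    print(c,"bench z",np.median(P[(abs(P[:,2])<.02)][:,2]))
    np.save(c+"W.npy",W)
    # new rack: top at 18mm ; old plate at 8 mm, sleeves 25mm
    for nm,lo,hi,yl,yh in(("new rim",.013,.024,-.33,-.06),("sleeves",.020,.031,.05,.25)):
        q=P[(P[:,2]>lo)&(P[:,2]<hi)&(P[:,1]>yl)&(P[:,1]<yh)&(P[:,0]>.3)&(P[:,0]<.8)]
        if len(q)<10: print(nm,len(q));continue
        r=cv2.minAreaRect(q[:,:2].astype(np.float32)*1000);print(nm,len(q),r,np.median(q[:,2]),q.min(0),q.max(0))
    for (x0,y0) in((.468,.128),(.526,.129),(.582,.13),(.638,.132)):
        q=P[(np.hypot(P[:,0]-x0,P[:,1]-y0)<.028)&(P[:,2]>.035)]
        print(len(q),q.min(0).round(3),q.max(0).round(3))
        if len(q): 
            zt=np.percentile(q[:,2],98);t=q[q[:,2]>zt-.006];print("  top z",zt.round(4),t[:,:2].mean(0).round(4),t[:,:2].min(0).round(4),t[:,:2].max(0).round(4))
```

```text
top bench z 0.00032672158164085644
new rim 884 ((528.024169921875, -189.00221252441406), (266.35980224609375, 62.71663284301758), 17.75635528564453) 0.017384242951141195 [ 0.39269431 -0.25754577  0.01302899] [ 0.65878767 -0.12961122  0.02224668]
sleeves 1173 ((609.7855224609375, 131.29583740234375), (103.62272644042969, 340.1804504394531), 79.94318389892578) 0.02499571472841112 [0.44194364 0.05058925 0.02001909] [0.76975015 0.17349398 0.03099935]
258 [0.456 0.123 0.036] [0.481 0.148 0.11 ]
  top z 0.1091 [0.4686 0.1356] [0.4571 0.1238] [0.481  0.1478]
231 [0.514 0.123 0.035] [0.543 0.149 0.089]
  top z 0.0882 [0.529  0.1372] [0.5187 0.127 ] [0.5397 0.1482]
291 [0.57  0.123 0.035] [0.603 0.155 0.099]
  top z 0.0981 [0.5861 0.1387] [0.5808 0.1337] [0.5921 0.144 ]
355 [0.625 0.125 0.035] [0.66 0.16 0.08]
  top z 0.079 [0.6419 0.1424] [0.6249 0.1255] [0.6601 0.1598]
side bench z -0.0018975211918035267
new rim 1158 ((593.0706787109375, -164.27447509765625), (411.5216369628906, 71.92462921142578), 19.995296478271484) 0.015495518132013806 [ 0.38978871 -0.2590301   0.01300869] [ 0.77413137 -0.06012151  0.02240356]
sleeves 625 ((607.79736328125, 128.43405151367188), (97.79951477050781, 338.0889892578125), 80.15037536621094) 0.02292622553240496 [0.44044273 0.05148382 0.02007062] [0.76601972 0.17088787 0.03093798]
334 [0.454 0.121 0.035] [0.48  0.15  0.106]
  top z 0.1054 [0.4669 0.1332] [0.4548 0.1234] [0.479  0.1499]
241 [0.513 0.122 0.035] [0.542 0.15  0.085]
  top z 0.0844 [0.5269 0.1357] [0.5173 0.1266] [0.537  0.1505]
276 [0.568 0.12  0.035] [0.6   0.147 0.096]
  top z 0.0939 [0.5849 0.1371] [0.5801 0.1332] [0.5909 0.1408]
270 [0.624 0.125 0.035] [0.659 0.16  0.076]
  top z 0.0757 [0.641  0.1388] [0.624  0.1252] [0.659  0.1597]
```

Run:
```python
from h import *
from scipy.optimize import minimize
res={}
for c in("top","side"):
    p=np.load(c+"0.npz");W=np.load(c+"W.npy");P=W[np.isfinite(W[...,0])]
    off=.0015*(1 if c=="top" else -1)
    for nm,zl,zh,g0 in(("new",.014,.021,(.5128,-.1939,.31)),("old",.0215,.028,(.555,.138,.037))):
        q=P[(P[:,2]-off>zl)&(P[:,2]-off<zh)]
        def loc(g):
            d=q[:,:2]-g[:2];a=g[2];return np.c_[d[:,0]*np.cos(a)+d[:,1]*np.sin(a),-d[:,0]*np.sin(a)+d[:,1]*np.cos(a)]
        l=loc(g0);q=q[(abs(l[:,0])<.126)&(abs(l[:,1])<.04)]
        def cost(g):
            l=loc(g)*1000
            if nm=="new":
                d=np.minimum(np.minimum(abs(abs(l[:,1])-29),np.min([abs(l[:,0]-k) for k in(-116,-58,0,58,116)],0)),6)
                return np.mean(d**2)
            # sleeves top region: penalise outside
            ex=np.maximum(abs(l[:,0])-114,0)+np.maximum(abs(l[:,1])-27,0)
            return np.mean(np.minimum(ex,6)**2)+0
        if nm=="new":
            r=minimize(cost,g0,method="Nelder-Mead",options=dict(initial_simplex=[g0,(g0[0]+.008,*g0[1:]),(g0[0],g0[1]+.008,g0[2]),(*g0[:2],g0[2]+.05)]))
            g=r.x;print(c,nm,len(q),g.round(4),np.degrees(g[2]).round(2),r.fun)
            res[c]=g
        else:
            print(c,nm,cv2.minAreaRect(q[:,:2].astype(np.float32)*1000))
g=(res["top"]+res["side"])/2;a=g[2];print("mean",g)
cen=[g[:2]+k*np.array([np.cos(a),np.sin(a)]) for k in(-.087,-.029,.029,.087)];print(np.round(cen,4))
for c in("top","side"):
    p=np.load(c+"0.npz");im=p["pixels"].copy()
    im=cv2.convertScaleAbs(im,alpha=1.6)
    for q in cen:
        u=pix(p,[*q,.004])[0];cv2.circle(im,tuple(int(v) for v in u.round()),1,(255,0,0),-1)
    for k in(-.118,-.058,0,.058,.118):
        for s in(-.031,.031):
            X=[g[0]+k*np.cos(a)-s*np.sin(a),g[1]+k*np.sin(a)+s*np.cos(a),.018];u=pix(p,X)[0];cv2.circle(im,tuple(int(v) for v in u.round()),1,(0,255,0),-1)
    cr=im[100:280,140:400] if c=="top" else im[130:310,140:400]
    cv2.imwrite(f"pics/fit_{c}.png",cv2.cvtColor(cv2.resize(cr,None,fx=3,fy=3),cv2.COLOR_RGB2BGR))
```

```text
top new 690 [ 0.5129 -0.1936  0.3093] 17.72 1.6554352023301298
top old ((556.3585815429688, 139.58901977539062), (227.7571563720703, 55.42469787597656), 3.1381735801696777)
side new 1222 [ 0.5115 -0.1946  0.3107] 17.8 2.0793079083229733
side old ((554.953857421875, 139.82962036132812), (228.44920349121094, 57.52418899536133), 2.568328380584717)
mean [ 0.51216268 -0.19406397  0.30997971]
[[ 0.4293 -0.2206]
 [ 0.4845 -0.2029]
 [ 0.5398 -0.1852]
 [ 0.595  -0.1675]]
```

View pics/fit_top.png

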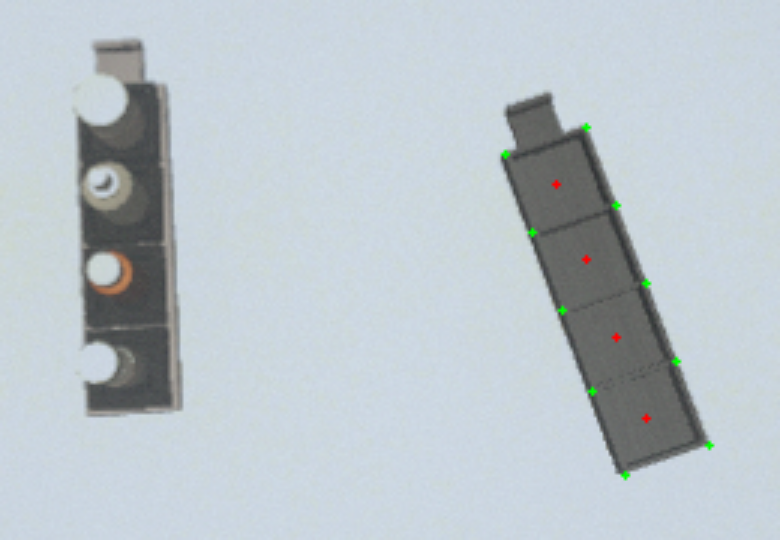

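View pics/fit_side.png

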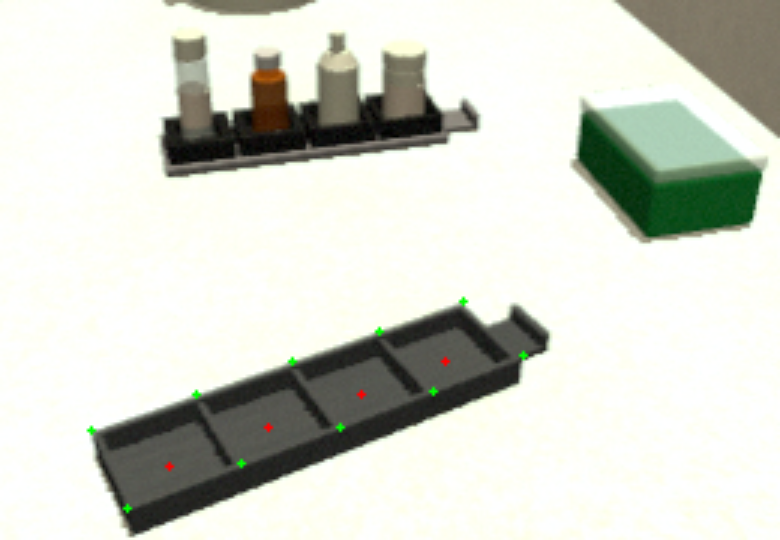

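Call:
{"op": "apply_moves", "data": {
  "plan": [
    [[100,0.8,-0.9,0,0,0,0.115],[100,0.8,-0.9,0,0,0,0.115],[100,0.8,-0.9,0,0,0,0.115],[100,0.8,-0.9,0,0,0,0.115],[100,0.8,-0.9,0,0,0,0],[100,0.8,-0.9,0,0,0,0],[100,0.8,-0.9,0,0,0,0],[100,0.8,-0.9,0,0,0,0],[100,0.8,-0.9,0,0,0,0],[100,0.8,-0.9,0,0,0,0],[100,0.8,-0.9,0,0,0,0],[100,0.8,-0.9,0,0,0,0]]
  ]
}}

```text
time_s: 2.1
tcp_pos: [0.499, 0.293, 0.2311]
ee_rot: [[0.997, 0.077, 0.002], [0.077, -0.997, 0.003], [0.002, -0.003, -1.0]]
wrist_force: [1.0, 0.7, 0.4]
gripper_width: 1.003
```

Call:
{"op": "apply_moves", "data": {
  "plan": [
    [[100,-0.16,-0.8,0,0,0,-0.03],[100,-0.16,-0.8,0,0,0,0],[100,-0.16,-0.8,0,0,0,0],[100,-0.16,-0.8,0,0,0,0],[100,-0.16,-0.8,0,0,0,0],[100,-0.16,-0.8,0,0,0,0],[100,-0.15,-0.8,0,0,0,0],[100,-0.1,-0.4,0,0,0,0],[100,0,0,-0.5,0,0,0],[100,0,0,-0.8,0,0,0],[100,0,0,-0.8,0,0,0],[100,0,0,0,0,0,0]]
  ]
}}

```text
time_s: 3.1
tcp_pos: [0.4722, 0.131, 0.1794]
ee_rot: [[0.999, 0.035, 0.01], [0.035, -0.999, 0.007], [0.01, -0.006, -1.0]]
wrist_force: [-0.1, 0.1, -0.4]
gripper_width: 0.996
```

Call:
{"op": "apply_moves", "data": {
  "plan": [
    [[100,-0.17,0.2,-0.3,-0.007,0.01,0],[100,0,0,-0.7,0,0,0],[100,0,0,-0.8,0,0,0],[100,0,0,-0.8,0,0,0],[100,0,0,-0.8,0,0,0],[100,0,0,-0.4,0,0,0],[100,0,0,0,0,0,0]]
  ]
}}

```text
time_s: 3.68
tcp_pos: [0.4718, 0.1423, 0.0859]
ee_rot: [[0.999, 0.039, 0.009], [0.039, -0.999, 0.003], [0.01, -0.003, -1.0]]
wrist_force: [-0.5, -0.8, 0.3]
gripper_width: 1.001
```

Call:
{"op": "apply_moves", "data": {
  "plan": [
    [[100,-0.15,-0.2,-0.5,0,0.01,0],[100,0,0,-0.5,0,0,0],[100,0,0,0,0,0,0]]
  ]
}}

```text
time_s: 3.93
tcp_pos: [0.4694, 0.1393, 0.0614]
ee_rot: [[0.999, 0.042, 0.002], [0.042, -0.999, 0.005], [0.002, -0.005, -1.0]]
wrist_force: [0.4, 0.5, 0.5]
gripper_width: 1.0
```

Run:
```python
from h import *
s=sense();print(s["tcp_pos"],np.round(s["ee_rot"],4).tolist())
p=capture("side");save(p,"a1.png");s=sense();print(s["tcp_pos"])
im=cv2.resize(p["pixels"][60:240,120:360],None,fx=3,fy=3);cv2.imwrite("pics/a1z.png",im[...,::-1])
```

```text
[0.4694135  0.13933112 0.06141906] [[0.9991, 0.0416, 0.0019], [0.0416, -0.9991, 0.0055], [0.0021, -0.0054, -1.0]]
[0.46991692 0.13952846 0.06237252]
```

View pics/a1z.png

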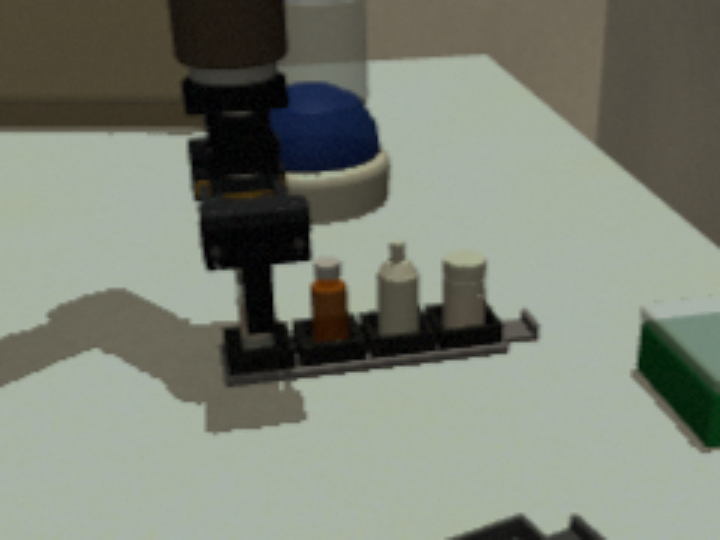

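Call:
{"op": "apply_moves", "data": {
  "plan": [
    [[60,-0.06,-0.14,0,0,0,0],[30,0,0,0,0,0,0],[0,0,0,0,0,0,0],[0,0,0,0,0,0,0],[0,0,0,0,0,0,0],[0,0,0,0,0,0,0],[0,0,0,0,0,0,0],[0,0,0,0,0,0,0]]
  ]
}}

```text
time_s: 4.65
tcp_pos: [0.4706, 0.137, 0.0665]
ee_rot: [[0.999, 0.043, 0.01], [0.042, -0.999, 0.01], [0.01, -0.01, -1.0]]
wrist_force: [-0.3, 0.9, -0.6]
gripper_width: 0.48
```

Call:
{"op": "apply_moves", "data": {
  "plan": [
    [[0,-0.06,0,-0.2,-0.01,0.01,0],[0,0,0,0,0,0,0],[0,0,0,0,0,0,0],[0,0,0,0,0,0,0],[0,0,0,0,0,0,0]]
  ]
}}

```text
time_s: 5.07
tcp_pos: [0.4692, 0.1371, 0.0615]
ee_rot: [[0.999, 0.043, -0.001], [0.043, -0.999, -0.001], [-0.001, 0.001, -1.0]]
wrist_force: [0.3, -0.0, 2.3]
gripper_width: 0.29
```

Call:
{"op": "apply_moves", "data": {
  "plan": [
    [[0,0,0,0,0,0,0],[0,0,0,0.3,0,0,0],[0,0,0,0.5,0,0,0],[0,0,0,0.6,0,0,0],[0,0,0,0.6,0,0,0],[0,0,0,0.6,0,0,0],[0,0,0,0.6,0,0,0],[0,0,0,0.6,0,0,0],[0,0,0,0.3,0,0,0]]
  ]
}}

```text
time_s: 5.82
tcp_pos: [0.4657, 0.1352, 0.1673]
ee_rot: [[0.999, 0.042, -0.009], [0.042, -0.999, -0.005], [-0.009, 0.004, -1.0]]
wrist_force: [0.1, -0.8, -0.1]
gripper_width: 0.293
```

```bash
cat > look.py <<'E'
import sys
from h import *
n,c,t,x,y,f=sys.argv[1],sys.argv[2],*[float(v) for v in sys.argv[3:7]] 
p=capture(c);x,y,f,t=int(x),int(y),f,t
im=cv2.resize(p["pixels"][y:y+int(560/f),x:x+int(760/f)],None,fx=f,fy=f);cv2.imwrite(f"pics/{n}.png",cv2.convertScaleAbs(im,alpha=t)[...,::-1])
np.savez(n+".npz",**{k:p[k] for k in("pixels","depth","mtx","distortion","R","t")})
s=sense();print(s["time_s"],s["tcp_pos"].round(4),s["gripper_width"],s["wrist_force"])
E
python3 look.py b1 side 1.3 120 30 3
```

```text
5.8667 [0.4663 0.1355 0.1683] 0.2914418059048498 [1.26878905 0.84943256 0.88558582]
```

View pics/b1.png

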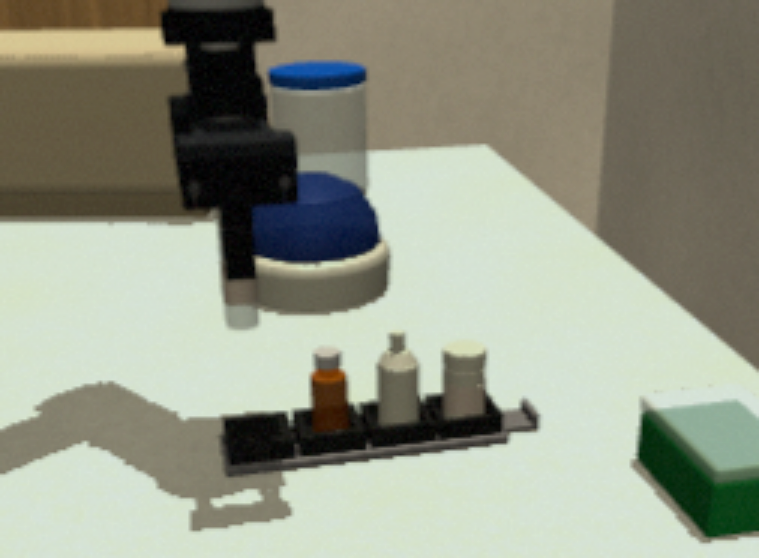

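Call:
{"op": "apply_moves", "data": {
  "plan": [
    [[0,0.15,-0.35,0,0,0,0.03],[0,0.32,-0.76,0,0,0.008,0.03],[0,0.32,-0.76,0,0,0,0.03],[0,0.32,-0.76,0,0,0,0.03],[0,0.32,-0.76,0,0,0,0.03],[0,0.32,-0.76,0,0,0,0.03],[0,0.32,-0.76,0,0,0,0.03],[0,0.32,-0.76,0,0,0,0.03],[0,0.32,-0.76,0,0,0,0.02],[0,0.32,-0.76,0,0,0,0],[0,0.32,-0.76,0,0,0,0],[0,0.32,-0.76,0,0,0,0]]
  ]
}}

```text
time_s: 6.87
tcp_pos: [0.5551, -0.0893, 0.1611]
ee_rot: [[0.949, 0.315, -0.026], [0.315, -0.949, -0.005], [-0.026, -0.004, -1.0]]
wrist_force: [0.5, -0.0, -0.2]
gripper_width: 0.29
```

Call:
{"op": "apply_moves", "data": {
  "plan": [
    [[0,0.32,-0.6,0,0.003,-0.015,0],[0,0.32,-0.6,0,0.002,-0.01,0],[0,0.32,-0.6,0,0,0,0],[0,0.32,-0.6,0,0,0,0],[0,0.2,-0.4,0,0,0,0],[0,0.1,-0.2,0,0,0,0],[0,0,0,0,0,0,0],[0,0,0,0,0,0,0]]
  ]
}}

```text
time_s: 7.53
tcp_pos: [0.5931, -0.1713, 0.1526]
ee_rot: [[0.951, 0.308, -0.014], [0.308, -0.951, 0.003], [-0.012, -0.007, -1.0]]
wrist_force: [0.2, -0.2, -0.5]
gripper_width: 0.297
```

Call:
{"op": "apply_moves", "data": {
  "plan": [
    [[0,0.08,0.15,-0.3,0,-0.012,0],[0,0,0,-0.6,0,0,0],[0,0,0,-0.6,0,0,0],[0,0,0,-0.6,0,0,0],[0,0,0,-0.6,0,0,0],[0,0,0,-0.3,0,0,0],[0,0,0,0,0,0,0]]
  ]
}}

```text
time_s: 8.12
tcp_pos: [0.5936, -0.1616, 0.0766]
ee_rot: [[0.949, 0.314, 0.001], [0.314, -0.949, 0.004], [0.003, -0.003, -1.0]]
wrist_force: [-0.2, 0.2, -0.8]
gripper_width: 0.289
```

```bash
python3 look.py b2 side 1.3 120 120 3
```

```text
8.1667 [ 0.5939 -0.1616  0.0773] 0.29192273657033097 [-0.66062816 -0.14318076 -0.60300137]
```

View pics/b2.png

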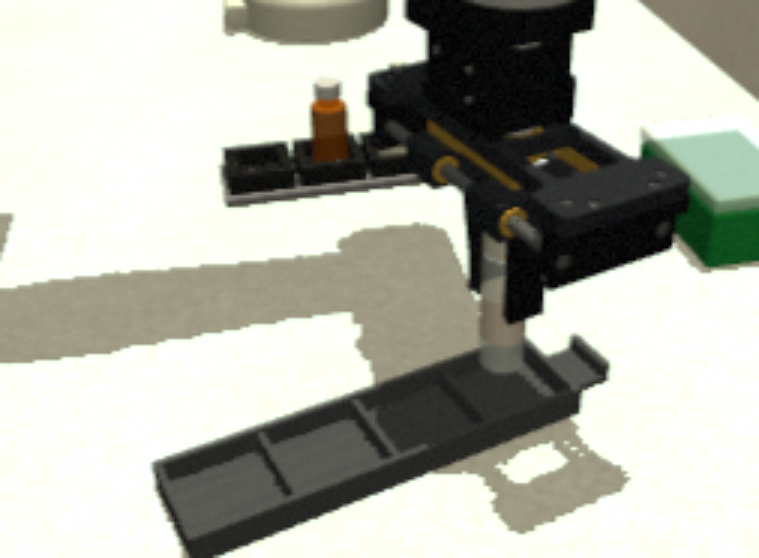

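Call:
{"op": "apply_moves", "data": {
  "plan": [
    [[0,0.05,-0.2,-0.2,0,0,0],[0,0,0,-0.3,0,0,0],[0,0,0,-0.15,0,0,0],[0,0,0,0,0,0,0]]
  ]
}}

```text
time_s: 8.5
tcp_pos: [0.5973, -0.1666, 0.0629]
ee_rot: [[0.949, 0.316, 0.008], [0.316, -0.949, 0.003], [0.009, -0.0, -1.0]]
wrist_force: [-0.2, 0.7, -0.1]
gripper_width: 0.292
```

Call:
{"op": "apply_moves", "data": {
  "plan": [
    [[0,-0.06,0,-0.15,0,0.008,0],[0,0,0,-0.12,0,0,0],[0,0,0,-0.05,0,0,0]]
  ]
}}

```text
time_s: 8.75
tcp_pos: [0.5963, -0.1669, 0.0551]
ee_rot: [[0.949, 0.315, 0.001], [0.315, -0.949, 0.003], [0.002, -0.002, -1.0]]
wrist_force: [0.1, 0.1, -1.5]
gripper_width: 0.291
```

Call:
{"op": "apply_moves", "data": {
  "plan": [
    [[0,0,0,-0.05,0,0,0],[0,0,0,-0.03,0,0,0]]
  ]
}}

```text
time_s: 8.92
tcp_pos: [0.5964, -0.1669, 0.0545]
ee_rot: [[0.949, 0.316, 0.001], [0.316, -0.949, 0.002], [0.002, -0.002, -1.0]]
wrist_force: [-1.8, 1.7, 4.6]
gripper_width: 0.292
```

Call:
{"op": "apply_moves", "data": {
  "plan": [
    [[40,0,0,0,0,0,0],[60,0,0,0,0,0,0],[70,0,0,0,0,0,0],[70,0,0,0,0,0,0],[70,0,0,0,0,0,0],[70,0,0,0,0,0,0]]
  ]
}}

```text
time_s: 9.42
tcp_pos: [0.5973, -0.167, 0.055]
ee_rot: [[0.949, 0.316, 0.003], [0.316, -0.949, 0.002], [0.004, -0.001, -1.0]]
wrist_force: [-0.2, 0.1, 0.0]
gripper_width: 0.653
```

Rise, and head for the vial.

Call:
{"op": "apply_moves", "data": {
  "plan": [
    [[80,0,0,0.3,0,0,0],[90,0,0,0.6,0,0,0],[100,0,0,0.9,0,0,0],[100,0,0,0.9,0,0,0],[100,0,0,0.9,0,0,0],[100,0,0,0.9,0,0,0],[100,0,0.3,0.4,0,0,0],[100,-0.15,0.7,0,0,0,0],[100,-0.2,0.9,0,0,0,-0.05],[100,-0.2,0.9,0,0,0,-0.05],[100,-0.2,0.9,0,0,0,-0.05],[100,-0.2,0.9,0,0,0,-0.05]]
  ]
}}

```text
time_s: 10.42
tcp_pos: [0.5709, -0.0501, 0.1856]
ee_rot: [[0.994, 0.105, 0.004], [0.105, -0.995, 0.002], [0.004, -0.001, -1.0]]
wrist_force: [-0.1, 0.2, -0.8]
gripper_width: 1.005
```

```bash
python3 look.py b3 side 1.3 120 120 3
```

```text
10.4667 [ 0.5701 -0.047   0.1857] 0.9999983862203605 [-1.71543528  1.11457775  0.07834045]
```

View pics/b3.png

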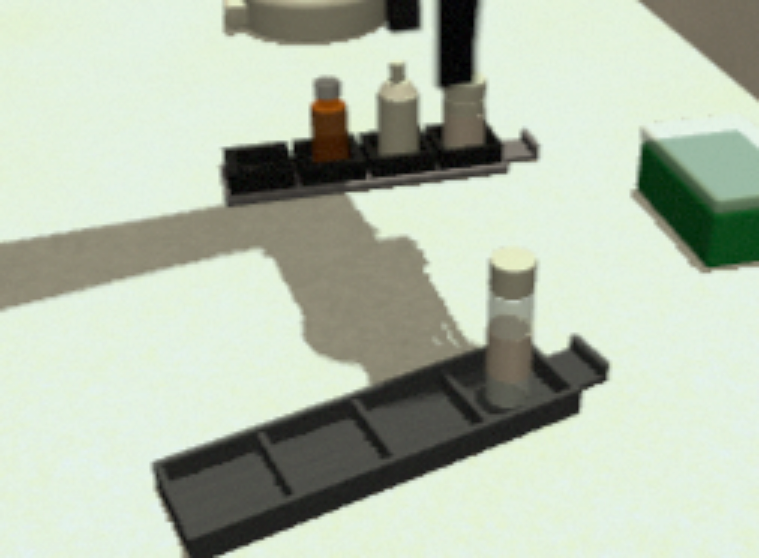

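Call:
{"op": "apply_moves", "data": {
  "plan": [
    [[100,-0.2,0.85,0,0,0,-0.03],[100,-0.2,0.85,0,0,0,-0.02],[100,-0.2,0.85,0,0,0,0],[100,-0.2,0.85,0,0,0,0],[100,-0.2,0.85,0,0,0,0],[100,-0.2,0.85,0,0,0,0],[100,-0.2,0.85,0,0,0,0],[100,-0.1,0.5,-0.2,0,0,0],[100,0,0.2,-0.4,0,0,0],[100,0,0,-0.4,0,0,0],[100,0,0,0,0,0,0]]
  ]
}}

```text
time_s: 11.38
tcp_pos: [0.526, 0.1319, 0.158]
ee_rot: [[0.998, 0.061, 0.001], [0.061, -0.998, 0.005], [0.002, -0.005, -1.0]]
wrist_force: [-0.4, 0.2, -0.7]
gripper_width: 0.999
```

Call:
{"op": "apply_moves", "data": {
  "plan": [
    [[100,0.08,0.22,-0.3,0,0,-0.015],[100,0,0,-0.7,0,0,0],[100,0,0,-0.7,0,0,0],[100,0,0,-0.7,0,0,0],[100,0,0,-0.7,0,0,0],[100,0,0,-0.4,0,0,0],[100,0,0,0,0,0,0]]
  ]
}}

```text
time_s: 11.97
tcp_pos: [0.5299, 0.1334, 0.0637]
ee_rot: [[0.999, 0.033, 0.001], [0.033, -0.999, 0.004], [0.001, -0.004, -1.0]]
wrist_force: [-0.2, 0.1, -0.6]
gripper_width: 1.002
```

Call:
{"op": "apply_moves", "data": {
  "plan": [
    [[90,-0.07,0.18,-0.4,0,0,0],[70,0,0,-0.4,0,0,0],[50,0,0,-0.12,0,0,0],[45,0,0,0,0,0,0],[45,0,0,0,0,0,0]]
  ]
}}

```text
time_s: 12.38
tcp_pos: [0.5292, 0.1372, 0.0383]
ee_rot: [[1.0, 0.03, 0.002], [0.03, -1.0, 0.003], [0.002, -0.003, -1.0]]
wrist_force: [1.3, -0.2, 0.3]
gripper_width: 0.707
```

Call:
{"op": "apply_moves", "data": {
  "plan": [
    [[0,-0.04,0.02,0.05,0,0,0],[0,0,0,0,0,0,0],[0,0,0,0,0,0,0],[0,0,0,0,0,0,0],[0,0,0,0,0,0,0],[0,0,0,0,0,0,0],[0,0,0,0,0,0,0]]
  ]
}}

```text
time_s: 12.97
tcp_pos: [0.5296, 0.1388, 0.0424]
ee_rot: [[1.0, 0.03, 0.007], [0.03, -1.0, 0.006], [0.007, -0.006, -1.0]]
wrist_force: [0.4, 0.2, -1.2]
gripper_width: 0.335
```

Call:
{"op": "apply_moves", "data": {
  "plan": [
    [[0,0,0,0,0,0,0],[0,0,0,0,0,0,0]]
  ]
}}

```text
time_s: 13.13
tcp_pos: [0.5294, 0.1387, 0.0423]
ee_rot: [[1.0, 0.03, 0.006], [0.03, -1.0, 0.006], [0.007, -0.006, -1.0]]
wrist_force: [0.8, 0.5, -1.1]
gripper_width: 0.337
```

Call:
{"op": "apply_moves", "data": {
  "plan": [
    [[0,0,0,0.3,-0.006,0.007,0],[0,0,0,0.5,0,0,0],[0,0,0,0.6,0,0,0],[0,0,0,0.6,0,0,0],[0,0,0,0.6,0,0,0],[0,0,0,0.6,0,0,0],[0,0,0,0.6,0,0,0],[0,0,0,0.3,0,0,0]]
  ]
}}

```text
time_s: 13.8
tcp_pos: [0.526, 0.1368, 0.1452]
ee_rot: [[1.0, 0.029, -0.011], [0.029, -1.0, -0.005], [-0.011, 0.005, -1.0]]
wrist_force: [0.7, 0.2, -0.5]
gripper_width: 0.335
```

```bash
python3 look.py b4 side 1.3 120 60 3
```

```text
13.85 [0.5265 0.137  0.1461] 0.3381266123571846 [0.07819575 0.09837782 1.40955603]
```

View pics/b4.png

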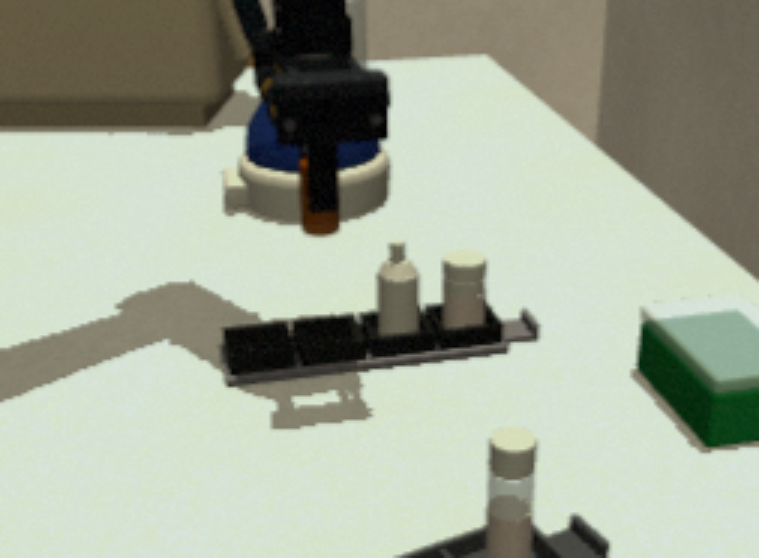

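Call:
{"op": "apply_moves", "data": {
  "plan": [
    [[0,0.03,-0.4,0.1,0.003,-0.008,0.03],[0,0.05,-0.8,0.02,0,0,0.03],[0,0.05,-0.8,0.02,0,0,0.03],[0,0.05,-0.8,0.02,0,0,0.03],[0,0.05,-0.8,0.02,0,0,0.03],[0,0.05,-0.8,0.02,0,0,0.03],[0,0.05,-0.8,0.02,0,0,0.03],[0,0.05,-0.8,0.02,0,0,0.03],[0,0.05,-0.8,0.02,0,0,0.02],[0,0.05,-0.8,0.02,0,0,0],[0,0.05,-0.8,0.02,0,0,0],[0,0.05,-0.8,0.02,0,0,0]]
  ]
}}

```text
time_s: 14.85
tcp_pos: [0.5358, -0.0996, 0.1451]
ee_rot: [[0.953, 0.304, -0.013], [0.304, -0.953, -0.001], [-0.013, -0.003, -1.0]]
wrist_force: [0.2, 0.8, -0.7]
gripper_width: 0.334
```

Call:
{"op": "apply_moves", "data": {
  "plan": [
    [[0,0.04,-0.7,0.02,0,-0.013,0],[0,0.04,-0.7,0.02,0,0,0],[0,0.04,-0.7,0.02,0,0,0],[0,0,-0.6,0.02,0,0,0],[0,0,-0.3,0,0,0,0],[0,0,-0.1,0,0,0,0],[0,0,0,0,0,0,0],[0,0,0,0,0,0,0]]
  ]
}}

```text
time_s: 15.52
tcp_pos: [0.5346, -0.1836, 0.1394]
ee_rot: [[0.955, 0.297, -0.012], [0.297, -0.955, 0.001], [-0.011, -0.004, -1.0]]
wrist_force: [-0.7, -0.5, -0.4]
gripper_width: 0.339
```

Call:
{"op": "apply_moves", "data": {
  "plan": [
    [[0,0.2,-0.06,-0.3,0,-0.011,0],[0,0,0,-0.6,0,0,0],[0,0,0,-0.6,0,0,0],[0,0,0,-0.6,0,0,0],[0,0,0,-0.6,0,0,0],[0,0,0,-0.3,0,0,0],[0,0,0,0,0,0,0]]
  ]
}}

```text
time_s: 16.1
tcp_pos: [0.5413, -0.1792, 0.0628]
ee_rot: [[0.953, 0.304, 0.004], [0.304, -0.953, 0.001], [0.004, -0.0, -1.0]]
wrist_force: [0.1, -0.3, 0.4]
gripper_width: 0.337
```

```bash
python3 look.py b5 side 1.3 120 120 3
```

```text
16.15 [ 0.5417 -0.1793  0.0635] 0.3339511263910889 [-0.63848615  0.2541041  -1.26319762]
```

View pics/b5.png

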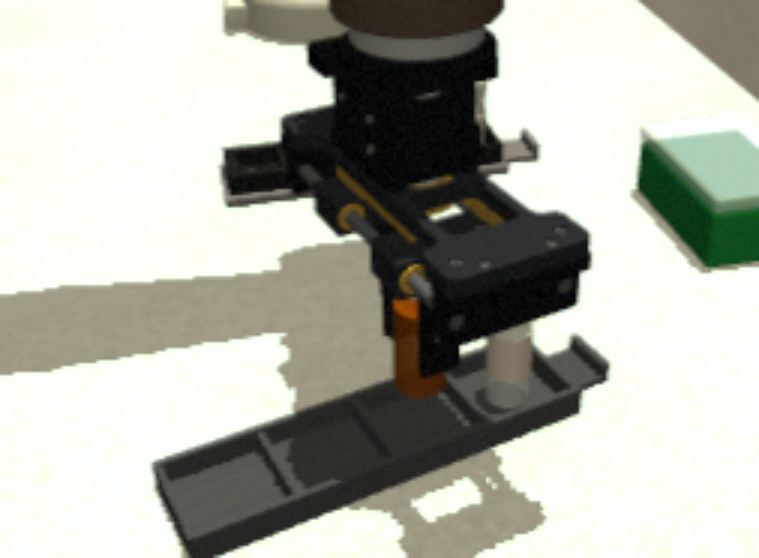

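Call:
{"op": "apply_moves", "data": {
  "plan": [
    [[0,-0.15,-0.23,-0.1,0,0.003,0],[0,0,0,-0.3,0,0,0],[0,0,0,-0.3,0,0,0],[0,0,0,-0.1,0,0,0]]
  ]
}}

```text
time_s: 16.48
tcp_pos: [0.5401, -0.1852, 0.0454]
ee_rot: [[0.952, 0.306, 0.009], [0.306, -0.952, 0.0], [0.008, 0.002, -1.0]]
wrist_force: [0.2, -0.6, -0.4]
gripper_width: 0.337
```

Call:
{"op": "apply_moves", "data": {
  "plan": [
    [[0,-0.05,0,-0.15,0,0.008,0],[0,0,0,-0.15,0,0,0],[0,0,0,-0.06,0,0,0]]
  ]
}}

```text
time_s: 16.73
tcp_pos: [0.5388, -0.1855, 0.0355]
ee_rot: [[0.952, 0.306, 0.0], [0.306, -0.952, 0.0], [0.0, -0.0, -1.0]]
wrist_force: [1.0, 0.6, -1.4]
gripper_width: 0.337
```

Call:
{"op": "apply_moves", "data": {
  "plan": [
    [[0,0,0,-0.05,0,0,0],[0,0,0,-0.03,0,0,0]]
  ]
}}

```text
time_s: 16.9
tcp_pos: [0.5389, -0.1855, 0.0348]
ee_rot: [[0.952, 0.307, -0.001], [0.307, -0.952, -0.0], [-0.001, 0.0, -1.0]]
wrist_force: [-2.6, 1.4, 7.1]
gripper_width: 0.339
```

Contact with the floor; release and rise.

Call:
{"op": "apply_moves", "data": {
  "plan": [
    [[40,0,0,0,0,0,0],[60,0,0,0,0,0,0],[70,0,0,0,0,0,0],[70,0,0,0,0,0,0],[70,0,0,0,0,0,0],[70,0,0,0,0,0,0]]
  ]
}}

```text
time_s: 17.4
tcp_pos: [0.54, -0.1856, 0.0355]
ee_rot: [[0.952, 0.307, 0.002], [0.307, -0.952, -0.001], [0.002, 0.001, -1.0]]
wrist_force: [0.3, 0.6, 0.6]
gripper_width: 0.663
```

Call:
{"op": "apply_moves", "data": {
  "plan": [
    [[80,0,0,0.3,0,0,0],[90,0,0,0.6,0,0,0],[100,0,0,0.9,0,0,0],[100,0,0,0.9,0,0,0],[100,0,0,0.9,0,0,0],[100,0,0,0.9,0,0,0],[100,0,0,0.9,0,0,0],[100,0,0.3,0.4,0,0,0],[100,0.1,0.8,0,0,0,-0.05],[100,0.1,0.9,0,0,0,-0.05],[100,0.1,0.9,0,0,0,-0.05],[100,0.1,0.9,0,0,0,-0.05]]
  ]
}}

```text
time_s: 18.4
tcp_pos: [0.5466, -0.0895, 0.1909]
ee_rot: [[0.995, 0.095, 0.002], [0.095, -0.995, 0.0], [0.002, 0.0, -1.0]]
wrist_force: [0.4, -0.5, 0.7]
gripper_width: 1.002
```

```bash
python3 look.py b6 side 1.3 120 120 3
```

```text
18.45 [ 0.5472 -0.0865  0.1909] 1.0007177464360353 [ 0.35047542  1.62465742 -0.96882997]
```

View pics/b6.png

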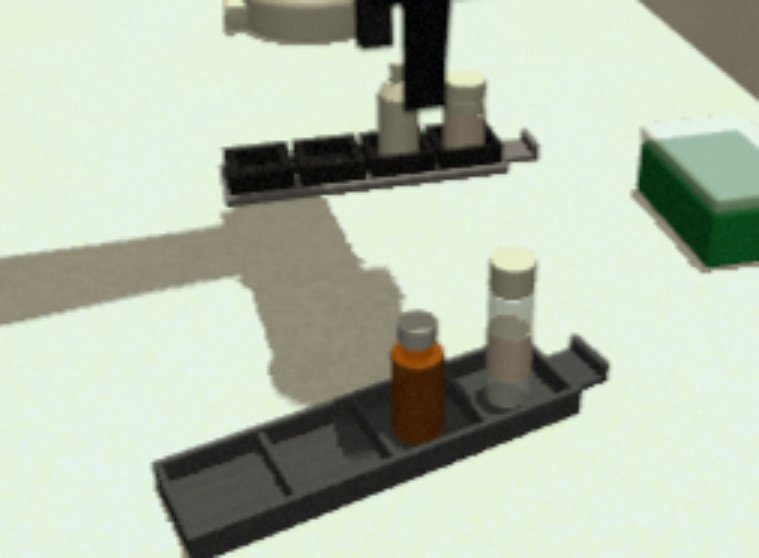

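Call:
{"op": "apply_moves", "data": {
  "plan": [
    [[100,0.16,0.9,0,0,0,-0.05],[100,0.16,0.9,0,0,0,0],[100,0.16,0.9,0,0,0,0],[100,0.16,0.9,0,0,0,0],[100,0.16,0.9,0,0,0,0],[100,0.16,0.9,0,0,0,0],[100,0.16,0.9,0,0,0,0],[100,0.16,0.9,0,0,0,0],[100,0.16,0.8,0,0,0,0],[100,0.1,0.5,-0.2,0,0,0],[100,0,0.2,-0.4,0,0,0],[100,0,0,-0.2,0,0,0]]
  ]
}}

```text
time_s: 19.45
tcp_pos: [0.5811, 0.1475, 0.1672]
ee_rot: [[0.999, 0.051, -0.004], [0.051, -0.999, 0.002], [-0.004, -0.002, -1.0]]
wrist_force: [-0.1, -0.7, -0.5]
gripper_width: 1.001
```

Call:
{"op": "apply_moves", "data": {
  "plan": [
    [[100,0.18,-0.36,-0.2,0,-0.003,0],[100,0,0,-0.7,0,0,0],[100,0,0,-0.7,0,0,0],[100,0,0,-0.7,0,0,0],[100,0,0,-0.7,0,0,0],[100,0,0,-0.5,0,0,0],[100,0,0,-0.1,0,0,0]]
  ]
}}

```text
time_s: 20.03
tcp_pos: [0.5831, 0.1265, 0.0689]
ee_rot: [[0.999, 0.043, -0.007], [0.043, -0.999, -0.002], [-0.007, 0.001, -1.0]]
wrist_force: [-0.0, -0.2, -0.8]
gripper_width: 0.998
```

Call:
{"op": "apply_moves", "data": {
  "plan": [
    [[100,0.08,0.25,0,0,-0.006,0],[100,0,0.1,0,0,0,0],[90,0,0,0,0,0,0],[80,0,0,0,0,0,0]]
  ]
}}

```text
time_s: 20.37
tcp_pos: [0.5855, 0.1321, 0.0688]
ee_rot: [[0.999, 0.039, -0.001], [0.039, -0.999, -0.003], [-0.001, 0.003, -1.0]]
wrist_force: [-0.2, 0.4, -0.2]
gripper_width: 0.921
```

Call:
{"op": "apply_moves", "data": {
  "plan": [
    [[70,0.02,0.2,-0.3,0,0,0],[70,0,0,-0.4,0,0,0],[60,0,0,-0.3,0,0,0],[60,0,0,0,0,0,0]]
  ]
}}

```text
time_s: 20.7
tcp_pos: [0.5875, 0.1387, 0.0443]
ee_rot: [[0.999, 0.04, 0.004], [0.04, -0.999, -0.0], [0.004, 0.0, -1.0]]
wrist_force: [-0.2, 0.6, -0.0]
gripper_width: 0.654
```

Call:
{"op": "apply_moves", "data": {
  "plan": [
    [[40,-0.04,-0.02,-0.12,0,0.003,0],[0,0,0,0,0,0,0],[0,0,0,0,0,0,0],[0,0,0,0,0,0,0],[0,0,0,0,0,0,0],[0,0,0,0,0,0,0],[0,0,0,0,0,0,0]]
  ]
}}

```text
time_s: 21.28
tcp_pos: [0.5861, 0.1385, 0.04]
ee_rot: [[0.999, 0.04, -0.0], [0.04, -0.999, -0.0], [-0.0, 0.0, -1.0]]
wrist_force: [-0.4, 1.0, -0.5]
gripper_width: 0.383
```

Call:
{"op": "apply_moves", "data": {
  "plan": [
    [[0,0,0,0,0,0,0],[0,0,0,0,0,0,0]]
  ]
}}

```text
time_s: 21.45
tcp_pos: [0.586, 0.1385, 0.0401]
ee_rot: [[0.999, 0.04, -0.0], [0.04, -0.999, -0.0], [-0.0, 0.0, -1.0]]
wrist_force: [0.1, 0.4, -1.3]
gripper_width: 0.385
```

Call:
{"op": "apply_moves", "data": {
  "plan": [
    [[0,0,0,0.3,0,0,0],[0,0,0,0.5,0,0,0],[0,0,0,0.6,0,0,0],[0,0,0,0.6,0,0,0],[0,0,0,0.6,0,0,0],[0,0,0,0.6,0,0,0],[0,0,0,0.6,0,0,0],[0,0,0,0.3,0,0,0]]
  ]
}}

```text
time_s: 22.12
tcp_pos: [0.5837, 0.1368, 0.1479]
ee_rot: [[0.999, 0.04, -0.005], [0.04, -0.999, -0.004], [-0.006, 0.004, -1.0]]
wrist_force: [0.5, 0.1, -1.0]
gripper_width: 0.382
```

```bash
python3 look.py b7 side 1.3 120 60 3
```

```text
22.1667 [0.5843 0.1371 0.1491] 0.3815476720914764 [ 0.16088834 -0.35267816  0.46198538]
```

View pics/b7.png

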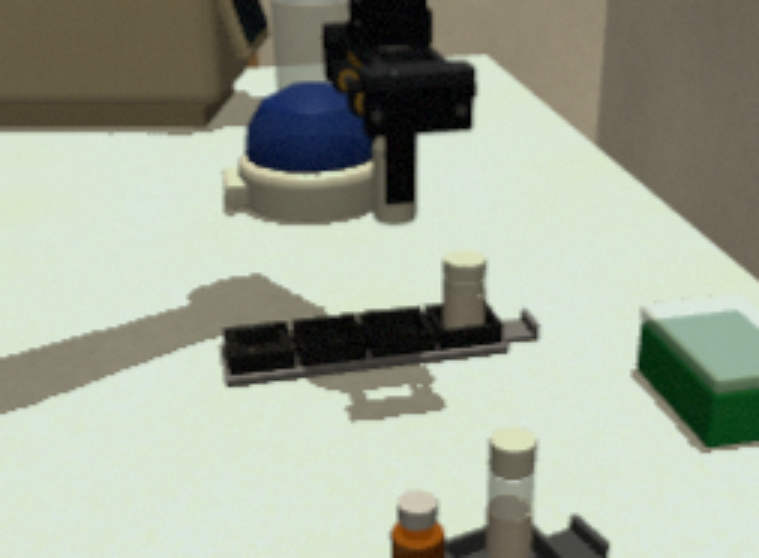

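Call:
{"op": "apply_moves", "data": {
  "plan": [
    [[0,-0.12,-0.4,0.05,0.002,-0.004,0.03],[0,-0.25,-0.8,0.02,0,0,0.03],[0,-0.25,-0.8,0.02,0,0,0.03],[0,-0.25,-0.8,0.02,0,0,0.03],[0,-0.25,-0.8,0.02,0,0,0.03],[0,-0.25,-0.8,0.02,0,0,0.03],[0,-0.25,-0.8,0.02,0,0,0.03],[0,-0.25,-0.8,0.02,0,0,0.03],[0,-0.25,-0.8,0.02,0,0,0.02],[0,-0.25,-0.8,0.02,0,0,0],[0,-0.25,-0.8,0.02,0,0,0],[0,-0.25,-0.8,0.02,0,0,0]]
  ]
}}

```text
time_s: 23.17
tcp_pos: [0.5052, -0.0998, 0.1522]
ee_rot: [[0.949, 0.314, -0.007], [0.314, -0.949, -0.0], [-0.006, -0.002, -1.0]]
wrist_force: [-0.3, 0.0, -0.4]
gripper_width: 0.383
```

Call:
{"op": "apply_moves", "data": {
  "plan": [
    [[0,-0.15,-0.8,0.02,0,-0.006,0],[0,-0.15,-0.8,0.02,0,0,0],[0,-0.15,-0.8,0.02,0,0,0],[0,-0.1,-0.7,0.02,0,0,0],[0,-0.05,-0.45,0,0,0,0],[0,0,-0.2,0,0,0,0],[0,0,0,0,0,0,0],[0,0,0,0,0,0,0],[0,0,0,0,0,0,0]]
  ]
}}

```text
time_s: 23.92
tcp_pos: [0.4831, -0.2008, 0.1505]
ee_rot: [[0.951, 0.308, -0.01], [0.308, -0.951, 0.001], [-0.009, -0.004, -1.0]]
wrist_force: [0.5, -0.1, -0.4]
gripper_width: 0.38
```

Call:
{"op": "apply_moves", "data": {
  "plan": [
    [[0,0.04,-0.08,-0.3,0,-0.009,0],[0,0,0,-0.6,0,0,0],[0,0,0,-0.6,0,0,0],[0,0,0,-0.6,0,0,0],[0,0,0,-0.6,0,0,0],[0,0,0,-0.4,0,0,0],[0,0,0,-0.2,0,0,0],[0,0,0,0,0,0,0]]
  ]
}}

```text
time_s: 24.58
tcp_pos: [0.4869, -0.1967, 0.066]
ee_rot: [[0.948, 0.318, 0.004], [0.318, -0.948, 0.001], [0.004, 0.001, -1.0]]
wrist_force: [-1.5, -1.2, -1.2]
gripper_width: 0.384
```

```bash
python3 look.py b8 side 1.3 120 120 3
```

```text
24.6333 [ 0.4872 -0.1968  0.0666] 0.3842065398398032 [ 0.12990447  0.07642362 -0.96694547]
```

View pics/b8.png

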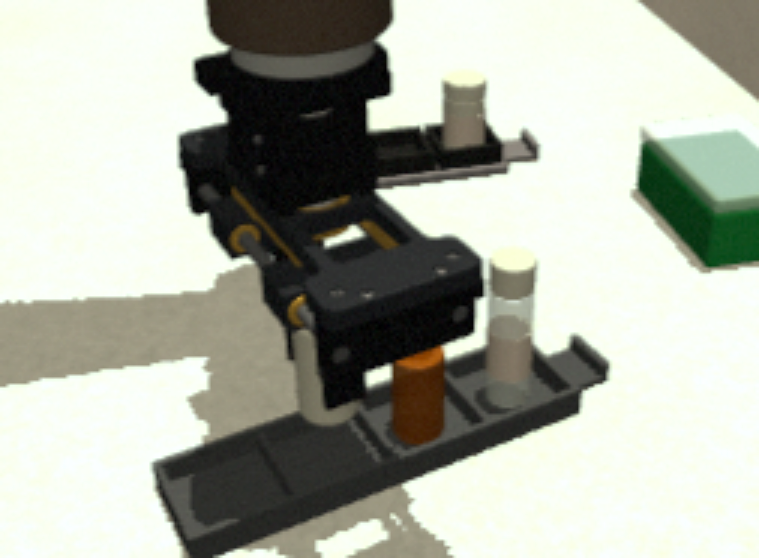

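Call:
{"op": "apply_moves", "data": {
  "plan": [
    [[0,-0.1,-0.22,-0.2,0,0.003,0],[0,0,0,-0.4,0,0,0],[0,0,0,-0.3,0,0,0],[0,0,0,-0.1,0,0,0]]
  ]
}}

```text
time_s: 24.97
tcp_pos: [0.487, -0.2025, 0.0424]
ee_rot: [[0.948, 0.319, 0.008], [0.319, -0.948, -0.0], [0.008, 0.003, -1.0]]
wrist_force: [0.8, -0.5, -0.6]
gripper_width: 0.382
```

Call:
{"op": "apply_moves", "data": {
  "plan": [
    [[0,-0.07,0,-0.15,0,0.008,0],[0,0,0,-0.15,0,0,0],[0,0,0,-0.05,0,0,0]]
  ]
}}

```text
time_s: 25.22
tcp_pos: [0.4849, -0.2027, 0.0326]
ee_rot: [[0.948, 0.319, -0.001], [0.319, -0.948, -0.0], [-0.001, 0.0, -1.0]]
wrist_force: [-3.2, 4.5, 13.7]
gripper_width: 0.384
```

Floor contact (13.7 N). Release and rise.

Call:
{"op": "apply_moves", "data": {
  "plan": [
    [[40,0,0,0,0,0,0],[60,0,0,0,0,0,0],[75,0,0,0,0,0,0],[75,0,0,0,0,0,0],[75,0,0,0,0,0,0],[75,0,0,0,0,0,0]]
  ]
}}

```text
time_s: 25.72
tcp_pos: [0.4858, -0.2029, 0.0332]
ee_rot: [[0.948, 0.32, 0.001], [0.32, -0.948, -0.001], [0.0, 0.001, -1.0]]
wrist_force: [0.6, -0.2, 0.1]
gripper_width: 0.691
```

Call:
{"op": "apply_moves", "data": {
  "plan": [
    [[80,0,0,0.3,0,0,0],[90,0,0,0.6,0,0,0],[100,0,0,0.9,0,0,0],[100,0,0,0.9,0,0,0],[100,0,0,0.9,0,0,0],[100,0,0,0.9,0,0,0],[100,0,0,0.9,0,0,0],[100,0.1,0.3,0.4,0,0,0],[100,0.35,0.8,0,0,0,-0.05],[100,0.4,0.9,0,0,0,-0.05],[100,0.4,0.9,0,0,0,-0.05],[100,0.4,0.9,0,0,0,-0.05]]
  ]
}}

```text
time_s: 26.72
tcp_pos: [0.5245, -0.1083, 0.1936]
ee_rot: [[0.994, 0.109, 0.006], [0.109, -0.994, -0.002], [0.006, 0.002, -1.0]]
wrist_force: [0.2, -0.5, 0.1]
gripper_width: 1.003
```

```bash
python3 look.py b9 side 1.3 120 120 3
```

```text
26.7667 [ 0.5268 -0.1055  0.1938] 1.000947778613856 [1.5473086  0.66093145 0.98004389]
```

View pics/b9.png

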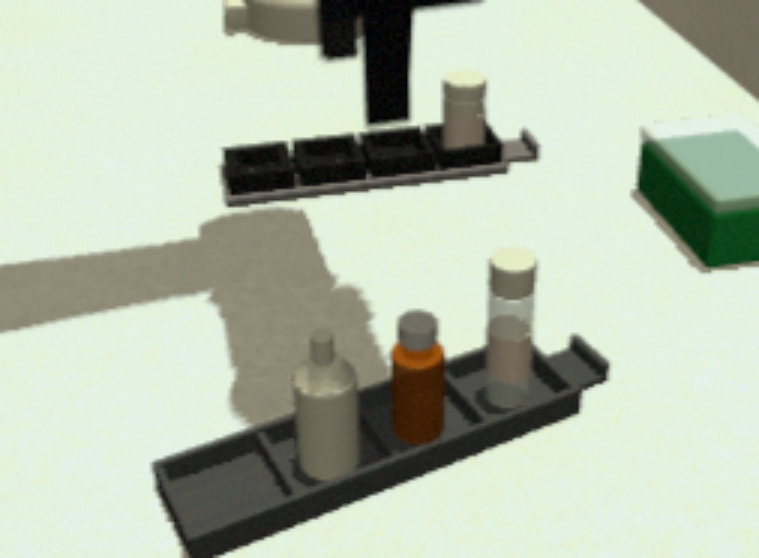

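Call:
{"op": "apply_moves", "data": {
  "plan": [
    [[100,0.37,0.8,0,0,0,-0.04],[100,0.37,0.8,0,0,0,-0.03],[100,0.37,0.8,0,0,0,0],[100,0.37,0.8,0,0,0,0],[100,0.37,0.8,0,0,0,0],[100,0.37,0.8,0,0,0,0],[100,0.37,0.8,0,0,0,0],[100,0.37,0.8,0,0,0,0],[100,0.37,0.8,0,0,0,0],[100,0.37,0.8,0,0,0,0],[100,0.37,0.8,0,0,0,0],[100,0.2,0.4,0,0,0,0]]
  ]
}}

```text
time_s: 27.77
tcp_pos: [0.6351, 0.1348, 0.2014]
ee_rot: [[0.999, 0.041, 0.014], [0.041, -0.999, -0.0], [0.014, 0.001, -1.0]]
wrist_force: [-0.7, 0.0, 0.2]
gripper_width: 1.002
```

Call:
{"op": "apply_moves", "data": {
  "plan": [
    [[100,0,0,-0.2,0,0,0],[100,0,0,-0.4,0,0,0],[100,0,0,-0.4,0,0,0],[100,0,0,-0.3,0,0,0],[100,0,0,0,0,0,0]]
  ]
}}

```text
time_s: 28.18
tcp_pos: [0.6335, 0.1335, 0.1655]
ee_rot: [[0.999, 0.041, 0.011], [0.041, -0.999, -0.001], [0.011, 0.001, -1.0]]
wrist_force: [0.5, 0.0, -0.0]
gripper_width: 1.001
```

Call:
{"op": "apply_moves", "data": {
  "plan": [
    [[100,0.2,0.2,-0.2,0,0.01,0],[100,0.12,0.1,-0.6,0,0,0],[100,0,0,-0.6,0,0,0],[100,0,0,-0.6,0,0,0],[100,0,0,-0.6,0,0,0],[100,0,0,-0.4,0,0,0],[100,0,0,0,0,0,0]]
  ]
}}

```text
time_s: 28.77
tcp_pos: [0.6436, 0.1382, 0.087]
ee_rot: [[0.999, 0.037, 0.001], [0.037, -0.999, -0.001], [0.001, 0.001, -1.0]]
wrist_force: [-0.7, 0.1, -0.9]
gripper_width: 1.0
```

Call:
{"op": "apply_moves", "data": {
  "plan": [
    [[90,-0.06,0.15,-0.3,0,0,0],[80,0,0,-0.4,0,0,0],[70,0,0,-0.3,0,0,0],[65,0,0,-0.05,0,0,0],[65,0,0,0,0,0,0]]
  ]
}}

```text
time_s: 29.18
tcp_pos: [0.6436, 0.1425, 0.0597]
ee_rot: [[0.999, 0.037, 0.004], [0.037, -0.999, -0.0], [0.004, 0.0, -1.0]]
wrist_force: [-0.5, 0.2, 1.1]
gripper_width: 0.715
```

Call:
{"op": "apply_moves", "data": {
  "plan": [
    [[45,-0.05,0,-0.04,0,0.003,0],[0,0,0,0,0,0,0],[0,0,0,0,0,0,0],[0,0,0,0,0,0,0],[0,0,0,0,0,0,0],[0,0,0,0,0,0,0],[0,0,0,0,0,0,0]]
  ]
}}

```text
time_s: 29.77
tcp_pos: [0.6432, 0.143, 0.0608]
ee_rot: [[0.999, 0.037, 0.004], [0.037, -0.999, 0.001], [0.004, -0.001, -1.0]]
wrist_force: [0.1, -0.1, -0.8]
gripper_width: 0.402
```

Call:
{"op": "apply_moves", "data": {
  "plan": [
    [[0,0,0,0,0,0,0],[0,0,0,0,0,0,0]]
  ]
}}

```text
time_s: 29.93
tcp_pos: [0.6432, 0.143, 0.0609]
ee_rot: [[0.999, 0.037, 0.004], [0.037, -0.999, 0.001], [0.004, -0.001, -1.0]]
wrist_force: [-1.1, 0.3, -1.6]
gripper_width: 0.406
```

Call:
{"op": "apply_moves", "data": {
  "plan": [
    [[0,0,0,0.3,0,0.003,0],[0,0,0,0.5,0,0,0],[0,0,0,0.6,0,0,0],[0,0,0,0.6,0,0,0],[0,0,0,0.6,0,0,0],[0,0,0,0.6,0,0,0],[0,0,0,0.6,0,0,0],[0,0,0,0.5,0,0,0]]
  ]
}}

```text
time_s: 30.6
tcp_pos: [0.6404, 0.1416, 0.172]
ee_rot: [[0.999, 0.037, -0.008], [0.037, -0.999, -0.002], [-0.008, 0.002, -1.0]]
wrist_force: [0.2, -0.2, -1.0]
gripper_width: 0.403
```

```bash
python3 look.py b10 side 1.3 120 60 3
```

```text
30.65 [0.642  0.142  0.1753] 0.4062354855169173 [ 0.81815535 -0.23878817  3.01785537]
```

View pics/b10.png

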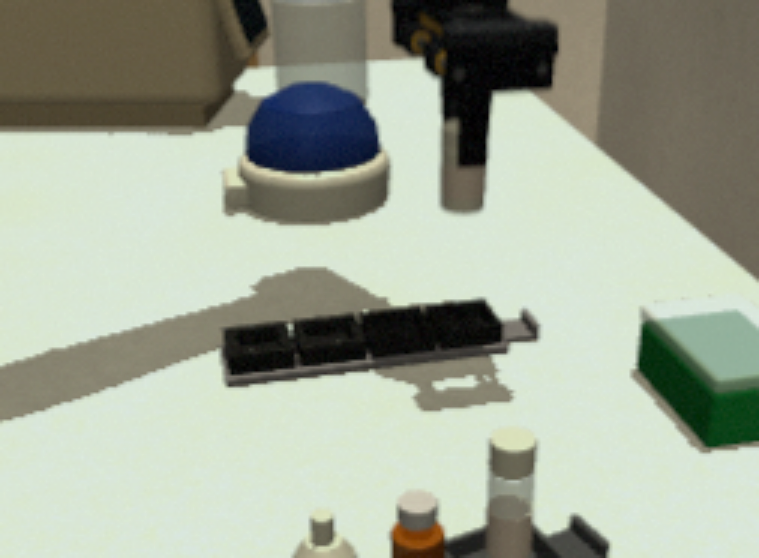

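Call:
{"op": "apply_moves", "data": {
  "plan": [
    [[0,-0.2,-0.4,0.05,0.002,-0.006,0.03],[0,-0.47,-0.8,0.02,0,0,0.03],[0,-0.47,-0.8,0.02,0,0,0.03],[0,-0.47,-0.8,0.02,0,0,0.03],[0,-0.47,-0.8,0.02,0,0,0.03],[0,-0.47,-0.8,0.02,0,0,0.03],[0,-0.47,-0.8,0.02,0,0,0.03],[0,-0.47,-0.8,0.02,0,0,0.03],[0,-0.47,-0.8,0.02,0,0,0.02],[0,-0.47,-0.8,0.02,0,0,0],[0,-0.47,-0.8,0.02,0,0,0],[0,-0.47,-0.8,0.02,0,0,0]]
  ]
}}

```text
time_s: 31.65
tcp_pos: [0.5026, -0.0929, 0.1845]
ee_rot: [[0.95, 0.313, 0.009], [0.313, -0.95, 0.007], [0.011, -0.004, -1.0]]
wrist_force: [0.7, -0.5, -0.3]
gripper_width: 0.404
```

Call:
{"op": "apply_moves", "data": {
  "plan": [
    [[0,-0.46,-0.8,0,-0.006,0.008,0],[0,-0.46,-0.8,0,0,0,0],[0,-0.46,-0.8,0,0,0,0],[0,-0.46,-0.8,0,0,0,0],[0,-0.4,-0.7,0,0,0,0],[0,-0.25,-0.5,0,0,0,0],[0,-0.15,-0.3,0,0,0,0],[0,-0.05,-0.1,0,0,0,0],[0,0,0,0,0,0,0],[0,0,0,0,0,0,0]]
  ]
}}

```text
time_s: 32.48
tcp_pos: [0.4278, -0.2209, 0.1857]
ee_rot: [[0.951, 0.308, 0.002], [0.308, -0.951, 0.002], [0.002, -0.001, -1.0]]
wrist_force: [0.1, 0.4, -0.5]
gripper_width: 0.405
```

Down to about 0.085.

Call:
{"op": "apply_moves", "data": {
  "plan": [
    [[0,0.05,-0.05,-0.3,0,0,0],[0,0,0,-0.6,0,0,0],[0,0,0,-0.6,0,0,0],[0,0,0,-0.6,0,0,0],[0,0,0,-0.6,0,0,0],[0,0,0,-0.6,0,0,0],[0,0,0,-0.5,0,0,0],[0,0,0,-0.2,0,0,0],[0,0,0,0,0,0,0]]
  ]
}}

```text
time_s: 33.23
tcp_pos: [0.4338, -0.2171, 0.0788]
ee_rot: [[0.948, 0.318, 0.005], [0.318, -0.948, 0.002], [0.005, -0.0, -1.0]]
wrist_force: [0.1, -0.7, -0.3]
gripper_width: 0.401
```

```bash
python3 look.py b11 side 1.3 120 120 3
```

```text
33.2833 [ 0.434  -0.2172  0.0793] 0.4021136518084667 [ 0.33422977  0.4640286  -1.61241526]
```

View pics/b11.png

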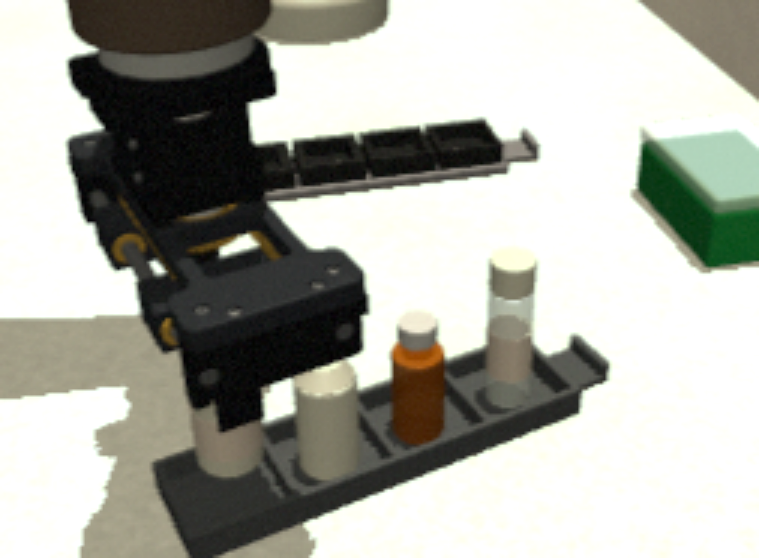

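Call:
{"op": "apply_moves", "data": {
  "plan": [
    [[0,-0.2,-0.13,-0.1,0,0.004,0],[0,0,0,-0.3,0,0,0],[0,0,0,-0.2,0,0,0],[0,0,0,-0.05,0,0,0]]
  ]
}}

```text
time_s: 33.62
tcp_pos: [0.4309, -0.2207, 0.0639]
ee_rot: [[0.948, 0.319, 0.007], [0.319, -0.948, 0.0], [0.007, 0.002, -1.0]]
wrist_force: [0.1, -0.8, -1.1]
gripper_width: 0.404
```

Call:
{"op": "apply_moves", "data": {
  "plan": [
    [[0,-0.06,0,-0.15,0,0.006,0],[0,0,0,-0.12,0,0,0],[0,0,0,-0.05,0,0,0]]
  ]
}}

```text
time_s: 33.87
tcp_pos: [0.4297, -0.221, 0.0557]
ee_rot: [[0.948, 0.319, 0.002], [0.319, -0.948, -0.0], [0.002, 0.001, -1.0]]
wrist_force: [0.2, 0.5, -0.2]
gripper_width: 0.403
```

Call:
{"op": "apply_moves", "data": {
  "plan": [
    [[0,0,0,-0.06,0,0.002,0],[0,0,0,-0.04,0,0,0]]
  ]
}}

```text
time_s: 34.03
tcp_pos: [0.4297, -0.221, 0.0529]
ee_rot: [[0.948, 0.319, -0.0], [0.319, -0.948, -0.0], [-0.0, -0.0, -1.0]]
wrist_force: [-0.9, 1.7, 7.8]
gripper_width: 0.406
```

Call:
{"op": "apply_moves", "data": {
  "plan": [
    [[50,0,0,0,0,0,0],[70,0,0,0,0,0,0],[80,0,0,0,0,0,0],[80,0,0,0,0,0,0],[80,0,0,0,0,0,0],[80,0,0,0,0,0,0]]
  ]
}}

```text
time_s: 34.53
tcp_pos: [0.4306, -0.2212, 0.0535]
ee_rot: [[0.948, 0.319, 0.002], [0.319, -0.948, -0.001], [0.001, 0.001, -1.0]]
wrist_force: [0.7, 0.7, -0.2]
gripper_width: 0.755
```

Call:
{"op": "apply_moves", "data": {
  "plan": [
    [[80,0,0,0.3,0,0,0],[90,0,0,0.6,0,0,0],[100,0,0,0.9,0,0,0],[100,0,0,0.9,0,0,0],[100,0,0,0.9,0,0,0],[100,0,0,0.9,0,0,0],[100,0,0,0.9,0,0,0],[100,0,0.5,0.3,0,0,0],[100,0,0.9,0,0,0,0],[100,0,0.9,0,0,0,0],[100,0,0.9,0,0,0,0],[100,0,0.9,0,0,0,0]]
  ]
}}

```text
time_s: 35.53
tcp_pos: [0.4283, -0.1182, 0.2102]
ee_rot: [[0.95, 0.312, 0.007], [0.312, -0.95, -0.002], [0.006, 0.004, -1.0]]
wrist_force: [0.2, 0.5, 0.8]
gripper_width: 0.999
```

Call:
{"op": "apply_moves", "data": {
  "plan": [
    [[100,0,0.9,0,0,0,0],[100,0,0.9,0,0,0,0],[100,0,0.9,0,0,0,0],[100,0,0.9,0,0,0,0],[100,0,0.9,0,0,0,0],[100,0,0.6,0,0,0,0],[100,0,0.3,0,0,0,0],[100,0,0,0,0,0,0],[100,0,0,0,0,0,0]]
  ]
}}

```text
time_s: 36.28
tcp_pos: [0.4264, 0.0258, 0.2164]
ee_rot: [[0.948, 0.317, 0.016], [0.317, -0.948, 0.001], [0.015, 0.004, -1.0]]
wrist_force: [0.3, -0.3, -0.5]
gripper_width: 1.001
```

```bash
python3 look.py c1 side 1.3 120 120 3; python3 look.py c2 top 1.3 250 90 3
python3 - <<'E'
from h import *
g=np.array([.51216,-.19406]);a=.30998;e=np.array([np.cos(a),np.sin(a)]);n=np.array([-e[1],e[0]])
for c in("side","top"):
    p=capture(c)
    for k in("tube","vial","bottle","jar"):
        for r in recognise(k,p)[:1]:
            w=toworld(p,r["at"]);d=w[:2]-g;print(c,k,round(r["score"],2),w.round(3),"along",(d@e).round(4),"across",(d@n).round(4))
    P=cloud(p).reshape(-1,3);P=P[np.isfinite(P[:,0])];
    L=(P[:,:2]-g)@np.c_[e,n]
    for x in(-.087,-.029,.029,.087):
        q=(abs(L[:,0]-x)<.027)&(abs(L[:,1])<.027)&(P[:,2]>.03)&(P[:,2]<.12)
        zt=np.percentile(P[q,2],98);t=q&(P[:,2]>zt-.006)
        print("  comp",x,"top z",zt.round(4),"centre",((L[t].min(0)+L[t].max(0))/2).round(4))
print(sense()["time_s"])
E
```

```text
36.3333 [0.4265 0.0256 0.2164] 0.9953904159160859 [-1.22716142  0.15346902  0.77854033]
36.3833 [0.4265 0.0253 0.2162] 0.9982485360703676 [-0.72728132 -0.37890129  0.12727051]
side tube 0.97 [ 0.59  -0.179  0.058] along 0.0787 across -0.0092
side vial 0.66 [ 0.534 -0.194  0.046] along 0.0208 across -0.0068
side jar 0.6 [ 0.428 -0.232  0.05 ] along -0.0919 across -0.0107
  comp -0.087 top z 0.0692 centre [-0.0885 -0.0001]
  comp -0.029 top z 0.0881 centre [-0.0295 -0.0007]
  comp 0.029 top z 0.0779 centre [ 0.0255 -0.001 ]
  comp 0.087 top z 0.0988 centre [ 0.0857 -0.0002]
top tube 0.78 [ 0.593 -0.166  0.092] along 0.0853 across 0.0019
top vial 0.84 [ 0.533 -0.178  0.06 ] along 0.0244 across 0.0094
top bottle 0.63 [ 0.483 -0.193  0.063] along -0.0275 across 0.0099
top jar 0.88 [ 0.432 -0.213  0.07 ] along -0.0823 across 0.0068
  comp -0.087 top z 0.0729 centre [-0.0867  0.0007]
  comp -0.029 top z 0.091 centre [-0.0278 -0.0001]
  comp 0.029 top z 0.0815 centre [ 0.0273 -0.0008]
  comp 0.087 top z 0.102 centre [ 0.088  -0.0006]
36.8833
```

View pics/c1.png

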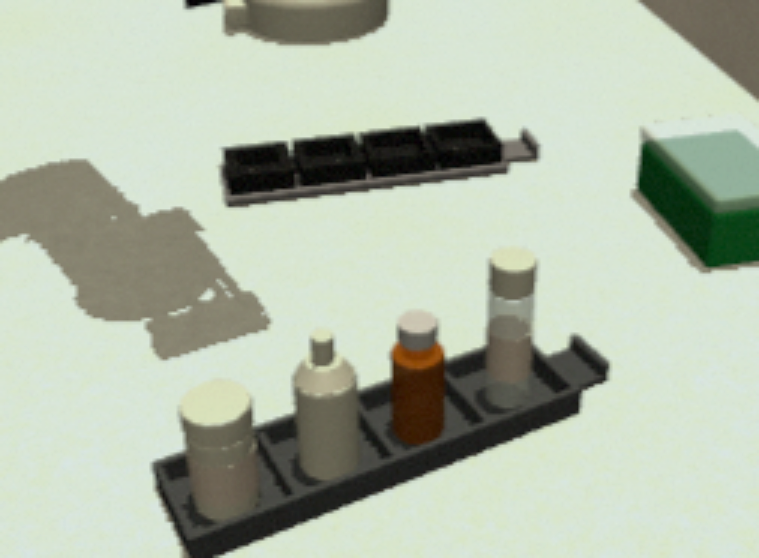

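View pics/c2.png

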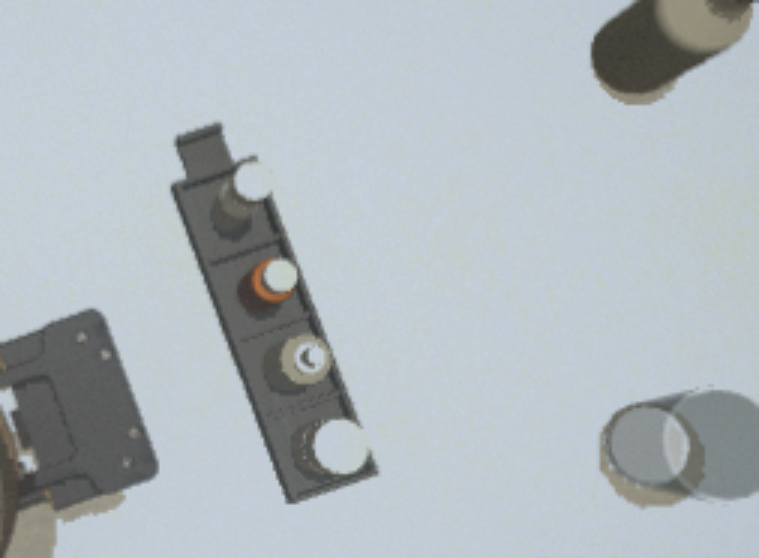

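Both views show all four upright in their compartments: from the tab, tube, vial, bottle, jar. The old rack is empty and the gripper is clear.

```bash
python3 -c "
from station import finish_job;print(finish_job())"
```

```text
the job is handed in; nothing more can be done
None
```

All four containers are in the steel rack in reverse order, upright and released, and the job is handed in. It took about 37 s of the 112 s allowed. `finish_job` reports no verdict.

| Rack | Order, starting at the finger tab |
|---|---|
| Old rack (at the start) | jar, bottle, vial, tube |
| Steel rack (now) | tube, vial, bottle, jar |

- **Placing:** I set each container on its compartment floor until the wrist force showed contact (5–14 N), then opened the gripper. None tipped or slipped.
- **Final images:** Both cameras show all four upright and the old rack empty. The gripper was open and clear of the rack.
- **Final measurements:** Depth puts each container top within 4 mm of its compartment centre. The top heights match each container standing on the floor to within 2 mm.
- **Disagreements:** The two cameras differ by about 3–4 mm in height, roughly what the calibration allows. The recogniser missed the bottle in the last side picture, although it is plainly visible there. Its positions were up to about 11 mm off compartment centre because it reports the visible surface, not the axis.

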